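Clear and open the push-and-turn bottle

ROBOT

A 6-joint arm with a two-finger parallel gripper is mounted at the origin on the work surface. World frame = base frame: x ahead of the robot, y to its left, z up, the work surface at z = 0. Lengths are in mm, angles in rad, forces in N, time in s.
With the tool pointing down it reaches from about 275 to 1000 mm from the base axis. Payload 8.4 kg.
Tool frame: the origin (TCP) lies midway between the tips of the shut fingers; the grasp point (between the pads) lies 19 mm behind it; z points along the fingers, x is the direction in which the jaws open and shut, and the axes are right-handed (so a half turn about z gives the same grasp; the last joint's range is limited). The gripper opens to 85 mm and grips with 20 to 120 N. Pads are 22 mm wide; open, the fingers measure 114 mm over their backs; the gripper's body (76 mm by 85 mm) begins 54 mm behind the grasp point. The pads swing forward as they close: fully open they stand 13 mm farther back than shut.
Start: joints at [1.135, 0.353, 1.633, -0, 1.155, -0.002], TCP at [262.7, 567.112, 231.281] pointing down, gripper open.
Joint ranges: [-2.63, 2.63], [-0.92, 2.1], [0.06, 2.66], [-1.3, 4.44], [0, 2.69], [-3.02, 3.02]. Speed limits (rad/s): [2.22, 2.22, 2.79, 3.14, 3.14, 3.14].

INTERFACE

Orientations are given as [roll, pitch, yaw] about the fixed x, y, z axes, in that order (R = Rz(yaw) Ry(pitch) Rx(roll)).
In Python, from rig import sense, grab_frame, camera_model, job gives the robot as it stands.
- The arm moves only by the tool arm_command, never from a script. Its argument "plan" is a list of rows, each an object with "translation": the shift along the tool's x, y, z in cm, a list of three; "twist": the turn about the tool's z in rad; "gripper": the opening, from 0 (shut) to 1 (fully open). A call has exactly 5 rows; each row is the pose to reach, as a shift and turn from the pose measured when the call began, along the tool's axes at that moment; what a row does not reach only later rows make up. A row lasts 1/12 s, in which the tool goes at most 41.7 mm and 7.16 degrees, less where a joint would pass 70% of its speed; a pose out of reach is approached as far as the arm can. A call with a gripper value outside its range is refused whole. The fingers move at their own pace and stop on an object; "squeeze" is the grip in N (left out, the last holds). Time passes only in rows, so rows that repeat a pose let the fingers close, or fill a call up. It gives the time, the measured TCP pose, the force and the opening at its end, in the units of the state.
- sense(): the state, without advancing time (a new reading comes with each control period).
- grab_frame(name): name is "scene" or "side" or "wrist"; returns the picture (420x560x3 uint8, blue, green, red); there is no depth.
- camera_model(name): a dict with "fx", "fy", "cx", "cy" (pixels), "pose" (4x4, takes a point from camera to world coordinates). Camera axes: x right, y down, z forward; pixel columns grow to the right and rows downward; lengths in mm; the calibration is good to about 2 mm. A picture is of the moment at which its call begins: read the wrist's pose just before it. camera_model takes no time and is no camera call; for the wrist camera it gives the pose at the moment of the call.
- job.sign_off(): hands the job in, once; it reports no verdict.
The state is a dict: "clock": time; "qpos": joint angles; "qvel": joint speeds; "joint_efforts": joint torques, N m; "eef_pos": TCP position; "tcp_rot": TCP orientation; "contact_force": force on the tool from outside, world axes, zero at the start; "wrist_torque": the same for the moment, N m; "opening": opening from 0.0 (shut) to 1.0 (fully open).
Only numpy, scipy, OpenCV 4.12 (cv2) and the standard library are available. Lean on these libraries where they do the work, as an engineer would, in place of code of your own. Each camera call takes 0.05 s, during which the arm holds its last target.

TASK

Take the wood offcut off the cap of the clamped bottle and put it in the bin, then open the bottle's push-and-turn safety cap: press the cap down, keep it down while twisting it counter-clockwise (seen from above) until it is free, and lift it off. Finish while still gripping the cap, holding it level and still straight above the bottle's mouth, about 10 cm clear of it; do not put it down or let go. Leave the jar, the tall bottle and the brush where they are.

Things in the scene. Friction and masses are not known exactly. Their poses are not given: they have to be found in the camera images.
- bottle: Round white bottle, 96 mm wide, gripped by an aluminium collar on a round steel foot (140 mm wide) bolted to the bench, so it never moves. Origin on the bench surface under its axis, z up. The sloping shoulder meets the 39 mm wide neck 140 mm above the bench.
- mouth (a point): Centre of the bottle's neck rim, 179 mm above the bench, on the bottle's axis; hidden inside the cap at the start. The cap cannot turn until pressed down over 3 mm. Kept 4 to 6 mm down (6 is a hard stop) it turns counter-clockwise from above: free to lift after 50 degrees, meets a stop at 85; aim for 65. Eased up, it then rises past its rest height and lifts straight off.
- cap_center (a point): Centre (half-way up) of the loose grey ribbed round safety cap: 60 mm wide, 28 mm high, flat top, about 35 g; z is its axis, up. On the closed bottle this point is 175 mm above the bench, the skirt's lower edge at 161, the top at 189; free space round the neck below the skirt. The neck stands 18 mm up inside the cap, with about 2 mm of sideways play.
- seal (a joint): Sprung rubber plug in the neck (26 mm wide, stands 6 mm out of the rim with the cap closed) that pushes the cap up: 0 with the cap closed (6 N), grows in metres as the cap is pressed down (0.006 at the hard stop, 9 N), -0.004 fully out, when the cap is unlocked and eased up or off.
- offcut_center (a point): Centre of the loose light wooden offcut, a block 56 mm long (x) by 30 mm wide (y) by 28 mm high (z), about 30 g, lying flat on the cap's top.
- bin: Open square bare-aluminium bin, 170 x 170 mm and 100 mm high, walls and floor 5 mm, 0.9 kg, standing loose on the bench. Origin at the centre of its underside, x and y along its sides.
- jar: Bystander: jar with a white lid, 56 mm wide, 85 mm high, origin under its centre.
- tall_bottle: Bystander: loose white bottle with narrow neck and small black cap, 56 mm wide, 160 mm high, origin under its centre.
- brush: Bystander: hand brush lying on the bench on the far side, origin under its middle.
Not all that is in view belongs to the job. Of the things like the part that bears offcut_center, leave any that is blue, pink or yellow; of the rest the smaller one is meant.

How it is judged:
By the outcome, as a careful person would: the job done as asked, in the order asked, and still so for the second after the job is handed in, while the arm keeps its last pose, push and grip.
It also fails if it takes over 58 s, if anything falls off the work surface, if the arm or the gripper's body presses on something with over 40 N, if the wrist force passes 120 N, or if a joint passes its speed limit or range.

## Working session

There is one attempt and no reset: what is moved stays moved. The work goes in short steps, Python scripts to look and compute and a tool call to move; the robot and the scene stay as the last step left them, time stands still between calls to the robot, and variables do not carry over. Pictures are saved under pics/ and viewed, and the job is handed in when it is done.

Besides the shell and the picture viewer there is one more tool, called after "Emit:" as name([rows], argument=value, ...), one row to a line, values as JSON. arm_command: Moves the arm, as the interface text tells. Its arguments: {"type":"object","properties":{"plan":{"type":"array","items":{"type":"object","properties":{"translation":{"type":"array","items":{"type":"number"}},"twist":{"type":"number"},"gripper":{"type":"number"}}}},"squeeze":{"type":"number"}},"required":["plan"]}

```bash
mkdir -p pics; ls; python3 - <<'E'
from rig import sense, grab_frame, camera_model
import cv2
s=sense(); print(s)
for n in ("scene","side","wrist"):
    m=camera_model(n); print(n,m)
    cv2.imwrite(f"pics/a_{n}.png",grab_frame(n))
E
```

```text
pics
{'clock': 0.0, 'qpos': array([ 1.13459919e+00,  3.53628663e-01,  1.63414852e+00,  2.33657949e-05,
        1.15518266e+00, -2.39658098e-03]), 'qvel': array([ 0.00015212,  0.00050759, -0.00113355, -0.001866  ,  0.00060948,
       -0.0007205 ]), 'joint_efforts': array([ 2.70953424e-03, -6.05273366e+01, -3.42062688e+01,  1.26640748e-04,
        9.47699620e-03, -5.62941651e-06]), 'eef_pos': array([262.49111677, 566.68040236, 230.56768852]), 'tcp_rot': array([-3.14156801e+00,  1.36713113e-03,  1.13698634e+00]), 'contact_force': array([ 0.01449468, -0.14547317, -0.45684216]), 'wrist_torque': array([0.02937174, 0.00233254, 0.00377878]), 'opening': 1.0012364753384795}
scene {'fx': 544.9439713098581, 'fy': 544.9439713098581, 'cx': 268.4948835745218, 'cy': 214.6822256691484, 'pose': array([[ 8.09740905e-01,  3.20237447e-01, -4.91698733e-01,
         1.27430821e+03],
       [ 5.86786239e-01, -4.43705265e-01,  6.77353340e-01,
        -8.17806052e+02],
       [-1.25541236e-03, -8.37002757e-01, -5.47197230e-01,
         8.60303159e+02],
       [ 0.00000000e+00,  0.00000000e+00,  0.00000000e+00
[... 246 characters left out ...]
856e-01,  7.55157959e-01, -6.41398863e-01,
         6.78246302e+02],
       [ 1.68459735e-02, -6.45515196e-01, -7.63561618e-01,
         8.46302472e+02],
       [ 0.00000000e+00,  0.00000000e+00,  0.00000000e+00,
         1.00000000e+00]])}
wrist {'fx': 319.30811176119005, 'fy': 319.30811176119005, 'cx': 282.7354097783802, 'cy': 213.88641361097257, 'pose': array([[ 4.19183484e-01,  8.76294996e-01,  2.37470604e-01,
         2.03397729e+02],
       [ 9.07900920e-01, -4.04284556e-01, -1.10769658e-01,
         5.94530535e+02],
       [-1.06119932e-03,  2.62032591e-01, -9.65058441e-01,
         3.73445337e+02],
       [ 0.00000000e+00,  0.00000000e+00,  0.00000000e+00,
         1.00000000e+00]])}
```

View pics/a_scene.png

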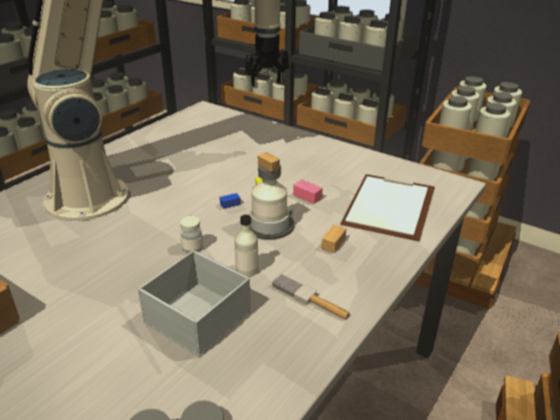

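View pics/a_side.png

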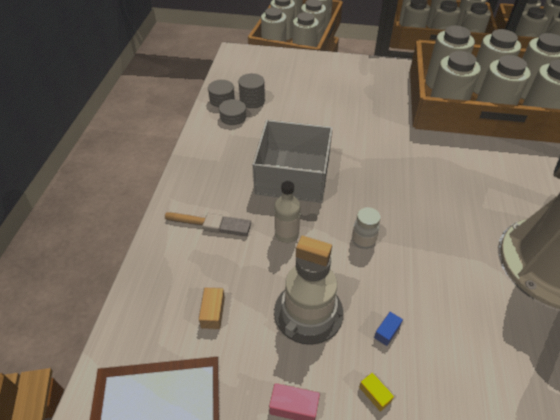

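View pics/a_wrist.png

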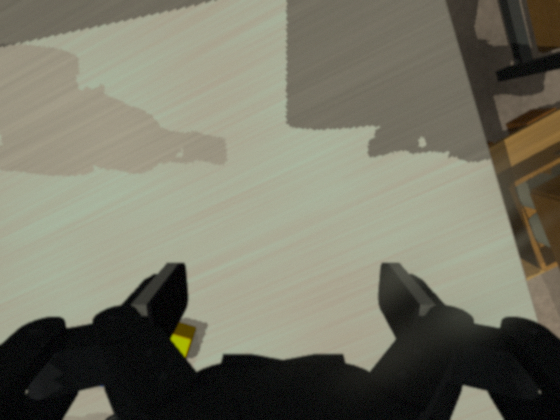

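The candidates for the offcut are:
- wood block on the cap: scene (269,161), side (313,249)
- wood block on the bench: scene (334,238), side (212,308)
- blue block: scene (230,200)
- pink block: scene (308,191)
- yellow block: scene (259,182)

The coloured ones are ruled out, so I'll crop the two wooden ones.

```bash
python3 - <<'E'
import cv2,numpy as np
a=cv2.imread("pics/a_scene.png");b=cv2.imread("pics/a_side.png")
A=cv2.resize(a[140:260,215:365],None,fx=4,fy=4,interpolation=cv2.INTER_CUBIC)
cv2.imwrite("pics/b_scene.png",A)
B=cv2.resize(b[225:345,195:345],None,fx=5,fy=5,interpolation=cv2.INTER_CUBIC)
cv2.imwrite("pics/b_side.png",B)
E
```

```text
(no output)
```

View pics/b_scene.png

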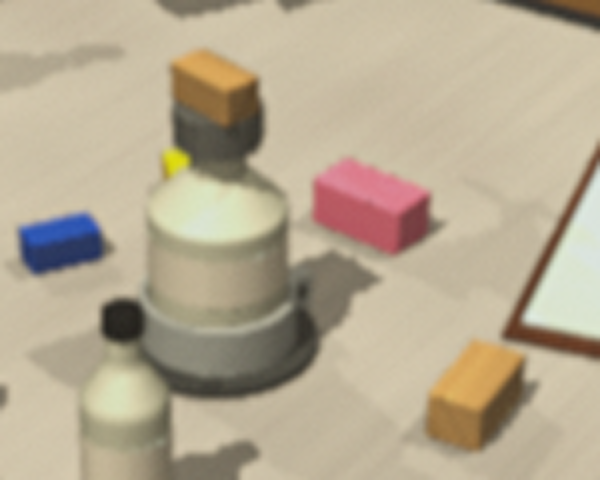

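View pics/b_side.png

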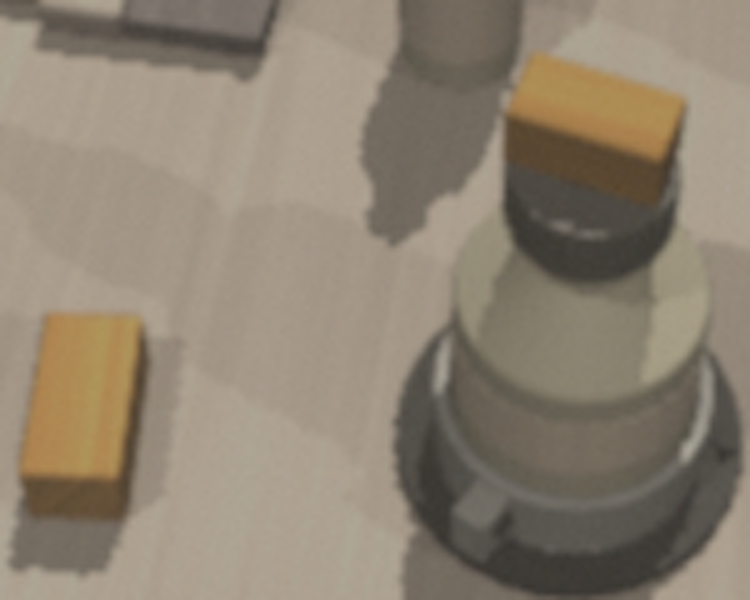

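```bash
cat > h.py <<'E'
import numpy as np
from rig import camera_model
def bp(cam,px,z,m=None):
    m=m or camera_model(cam); T=m["pose"]; px=np.atleast_2d(px).astype(float)
    d=np.c_[(px[:,0]-m["cx"])/m["fx"],(px[:,1]-m["cy"])/m["fy"],np.ones(len(px))]@T[:3,:3].T
    return T[:3,3]+d*((z-T[2,3])/d[:,2])[:,None]
def pj(cam,P,m=None):
    m=m or camera_model(cam); T=m["pose"]; q=(np.atleast_2d(P)-T[:3,3])@T[:3,:3]
    return np.c_[q[:,0]/q[:,2]*m["fx"]+m["cx"],q[:,1]/q[:,2]*m["fy"]+m["cy"]]
E
python3 - <<'E'
from h import *
import cv2
np.set_printoptions(precision=1,suppress=True)
s=np.array([[535,55],[685,98],[665,160],[508,112]])/5+[195,225]-.4
c=np.array([[172,65],[205,50],[258,78],[228,97]])/4+[215,140]-.4
for n,p in(("side",s),("scene",c)):
    P=bp(n,p,217);print(n,P[:,:2].round(1).tolist(),P.mean(0));
    e=np.roll(P,-1,0)-P;print(np.linalg.norm(e,axis=1),np.degrees(np.arctan2(e[:,1],e[:,0])))
# bench block
s2=np.array([[45,315],[140,315],[125,478],[22,478]])/5+[195,225]-.4
P=bp("side",s2,28);e=np.roll(P,-1,0)-P;print("bench",P.mean(0),np.linalg.norm(e,axis=1))
# foot ellipse extremes side: left x, right x, bottom y
for n,L,off,f in(("side",[[395,440],[742,440],[590,597]],[195,225],5),):
    print("foot",bp(n,np.array(L)/f+off,8))
# cap bottom extreme rows: side crop skirt left/right
a=cv2.imread("pics/a_scene.png");b=cv2.imread("pics/a_side.png")
cv2.imwrite("pics/c1.png",cv2.resize(a[210:360,130:280],None,fx=4,fy=4,interpolation=cv2.INTER_CUBIC))
cv2.imwrite("pics/c2.png",cv2.resize(b[110:260,240:390],None,fx=4,fy=4,interpolation=cv2.INTER_CUBIC))
E
```

```text
side [[556.9, 181.5], [504.7, 192.3], [509.2, 218.9], [562.9, 207.0]] [533.4 199.9 217. ]
[53.3 27.  55.  26.2] [ 168.3   80.4  -12.5 -103.3]
scene [[510.4, 187.0], [515.0, 216.8], [565.9, 204.6], [565.4, 172.4]] [539.2 195.2 217. ]
[30.2 52.3 32.2 57. ] [ 81.2 -13.5 -90.8 165.1]
bench [724.5 228.5  28. ] [38.4 73.3 39.5 73.2]
foot [[600.6 220.5   8. ]
 [462.9 200.4   8. ]
 [516.2 276.1   8. ]]
```

View pics/c1.png

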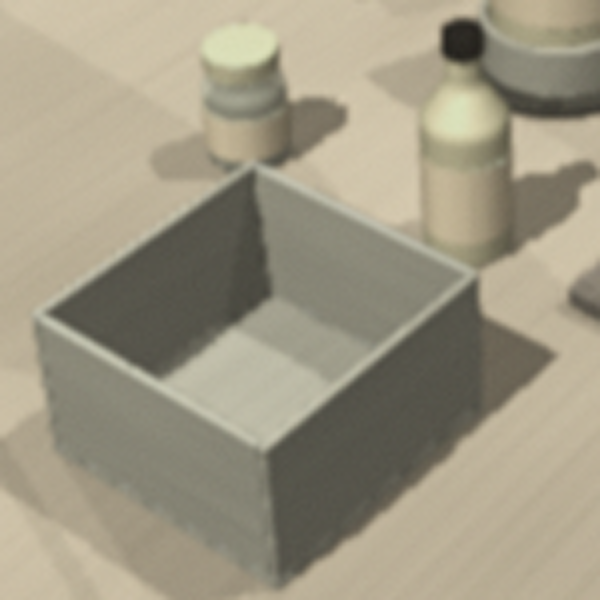

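View pics/c2.png

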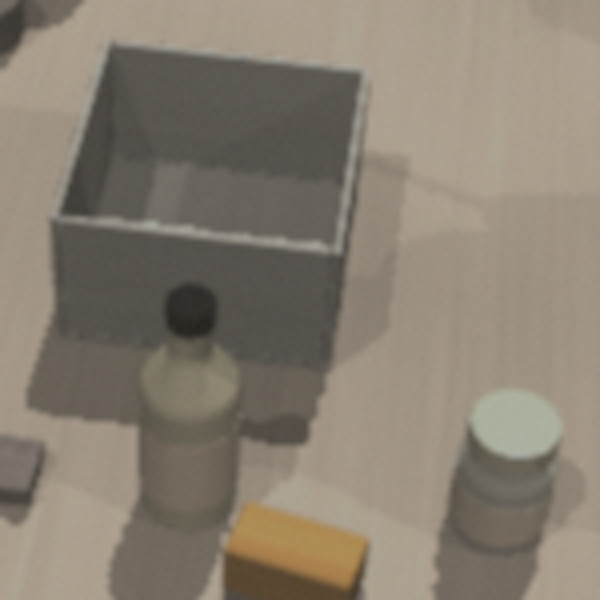

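```bash
python3 - <<'E'
from h import *
import cv2
from scipy.optimize import least_squares
np.set_printoptions(precision=1,suppress=True)
c=np.array([[255,165],[477,272],[265,450],[40,315]])/4+[130,210]-.4
s=np.array([[110,45],[365,72],[338,248],[57,218]])/4+[240,110]-.4
for n,p in(("scene",c),("side",s)):
    P=bp(n,p,100);e=np.roll(P,-1,0)-P;print("bin",n,P[:,:2].tolist(),P.mean(0),np.linalg.norm(e,axis=1),np.degrees(np.arctan2(e[:,1],e[:,0])))
print("tall", bp("scene",np.array([462,40])/4+[130,210],160),bp("side",np.array([190,308])/4+[240,110],160))
print("jar", bp("scene",np.array([240,48])/4+[130,210],85),bp("side",np.array([515,425])/4+[240,110],85))
# bottle axis: cap cyl silhouettes & body silhouettes; columns only
a=np.linspace(0,2*np.pi,181)
def cols(n,x,y,r,z0,z1):
    P=np.array([[x+r*np.cos(t),y+r*np.sin(t),z] for z in (z0,z1) for t in a]);u=pj(n,P)[:,0];return u.min(),u.max()
def f(v):
    x,y=v
    r=[]
    r+=list(np.array(cols("side",x,y,30,161,175))-[505/5+195-.4,677/5+195-.4])
    r+=list(np.array(cols("scene",x,y,30,161,189))-[173/4+215-.4,264/4+215-.4])
    return r
q=least_squares(f,[535,197]);print("cap",q.x,q.fun)
def g(v):
    x,y=v;r=[]
    r+=list(np.array(cols("side",x,y,70,0,8))-[396/5+195-.4,742/5+195-.4])
    r+=[cols("scene",x,y,70,0,8)[1]-(318/4+215-.4)]
    r+=list(np.array(cols("scene",x,y,48,100,115))-[146/4+215-.4,288/4+215-.4])
    r+=list(np.array(cols("side",x,y,48,100,115))-[452/5+195-.4,711/5+195-.4])
    return r
q=least_squares(g,[535,197]);print("bottle",q.x,q.fun)
E
```

```text
bin scene [[539.8358415718759, -102.40334949743635], [702.813579049621, -103.34738699931643], [701.4053562836399, -271.4383550477867], [537.1753954220122, -266.5360800400432]] [ 620.3 -185.9  100. ] [163.  168.1 164.3 164.2] [ -0.3 -90.5 178.3  89.1]
bin side [[695.0821364407095, -264.5287504681447], [533.3882922997454, -263.00265192875884], [535.8304443954194, -103.07820596261217], [698.5563791933962, -103.02889816732613]] [ 615.7 -183.4  100. ] [161.7 159.9 162.7 161.5] [179.5  89.1   0.  -91.2]
tall [[615.1  -0.3 160. ]] [[604.   15.9 160. ]]
jar [[435.4  -2.8  85. ]] [[429.    3.5  85. ]]
cap [532.5 207.6] [-0.2  0.2 -0.1  0.1]
bottle [533.2 204.9] [-0.3  0.2 -0.1 -0.1  0.1 -0.3  0.3]
```

The bench block measures about 73x39 mm and the cap one about 54x29 mm. So the meant offcut is the one on the cap, at about (536,198) with its long axis at -13°. Bin is at about (618,-185), cap axis at about (533,206). I'll move above the offcut first.

```bash
cat >> h.py <<'E'
from rig import sense
from scipy.spatial.transform import Rotation as Ro
def go(p,yaw=None,level=True):
    s=sense();R=Ro.from_euler("xyz",s["tcp_rot"]).as_matrix()
    t=R.T@(np.array(p)-s["eef_pos"])/10
    y0=s["tcp_rot"][2]; tw=None if yaw is None else -(yaw-y0)
    print("t",round(s["clock"],2),"pos",s["eef_pos"].round(1),"rot",s["tcp_rot"].round(3),"F",s["contact_force"].round(1),"op",round(s["opening"],3),"q6",s["qpos"][5].round(2))
    print("-> translation cm",t.round(2),"twist",tw)
E
python3 - <<'E'
from h import *
go([536,199,290],np.radians(77))
E
```

```text
t 0.15 pos [262.6 566.8 230.7] rot [3.142e+00 1.000e-03 1.137e+00] F [ 0.5  0.3 -1. ] op 1.002 q6 -0.0
-> translation cm [-21.88  40.27  -5.9 ] twist -0.20692103162763487
```

Emit:
arm_command([
  {"translation":[-4,7,-4],"twist":-0.07,"gripper":1},
  {"translation":[-7,13,-6],"twist":-0.14,"gripper":1},
  {"translation":[-9,16.5,-6],"twist":-0.2,"gripper":1},
  {"translation":[-11,20,-6],"twist":-0.2,"gripper":1},
  {"translation":[-13,24,-6],"twist":-0.2,"gripper":1},
])

```text
clock: 0.57
eef_pos: [382.2, 405.2, 284.8]
tcp_rot: [3.141, 0.0, 1.338]
contact_force: [1.3, 0.4, 0.0]
opening: 1.001
```

```bash
python3 - <<'E'
from h import *
go([536,199,290],np.radians(77))
E
```

```text
t 0.57 pos [382.2 405.2 284.8] rot [3.141 0.    1.338] F [1.3 0.4 0. ] op 1.001 q6 -0.53
-> translation cm [-16.52  19.73  -0.51] twist -0.005733963876963566
```

Emit:
arm_command([
  {"translation":[-2.5,3,-0.5],"twist":0,"gripper":1},
  {"translation":[-5,6,-0.5],"twist":0,"gripper":1},
  {"translation":[-7.5,9,-0.5],"twist":0,"gripper":1},
  {"translation":[-10,12,-0.5],"twist":0,"gripper":1},
  {"translation":[-11.5,14,-0.5],"twist":0,"gripper":1},
])

```text
clock: 0.98
eef_pos: [493.3, 258.1, 289.9]
tcp_rot: [3.141, 0.001, 1.337]
contact_force: [0.3, 0.3, 0.3]
opening: 1.0
```

```bash
python3 - <<'E'
from h import *
from rig import grab_frame
import cv2
m=camera_model("wrist"); im=grab_frame("wrist"); cv2.imwrite("pics/d.png",im)
np.save("d_m.npy",m,allow_pickle=True)
go([536,199,290],np.radians(77))
E
```

```text
t 1.03 pos [495.3 256.1 289.9] rot [3.139e+00 2.000e-03 1.336e+00] F [ 1.7 -2.6  0.3] op 1.001 q6 -0.86
-> translation cm [-4.6   5.29  0.01] twist -0.008026348970501251
```

View pics/d.png

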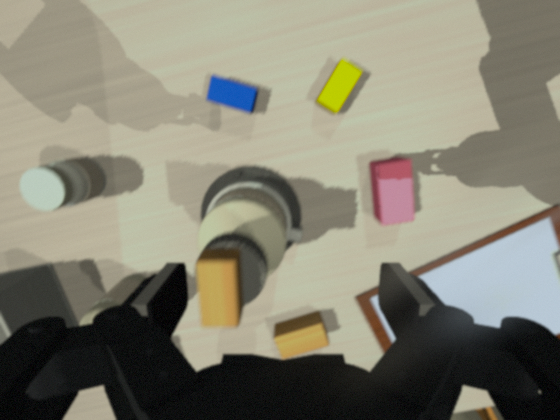

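```bash
python3 - <<'E'
import cv2
im=cv2.imread("pics/d.png")
cv2.imwrite("pics/d2.png",cv2.resize(im[160:340,180:320],None,fx=4,fy=4,interpolation=cv2.INTER_CUBIC)[:600+120])
E
```

```text
(no output)
```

View pics/d2.png

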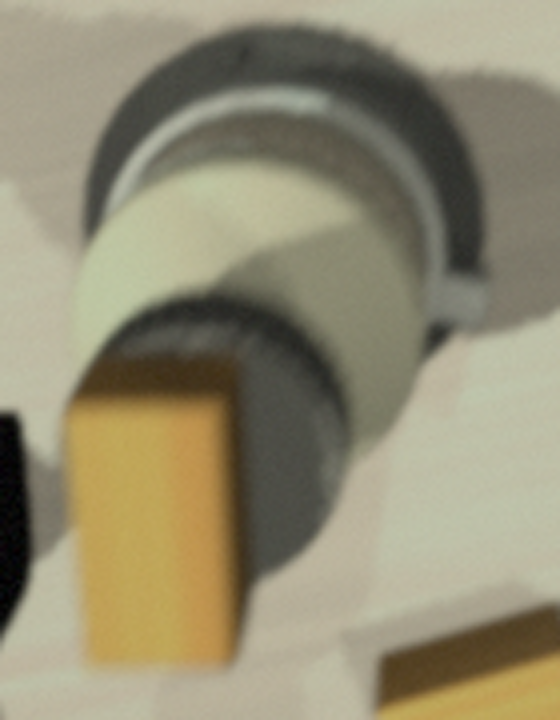

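```bash
python3 - <<'E'
from h import *
np.set_printoptions(precision=1,suppress=True)
m=np.load("d_m.npy",allow_pickle=True).item()
p=np.array([[72,405],[228,402],[235,662],[88,665]])/4+[180,160]-.4
P=bp(0,p,217,m);e=np.roll(P,-1,0)-P
print(P[:,:2],P.mean(0),np.linalg.norm(e,axis=1),np.degrees(np.arctan2(e[:,1],e[:,0])))
# cap right edge at top z=189
for c in ([348,450],[330,520],[330,375],[255,578]): print(bp(0,np.array(c)/4+[180,160]-.4,189,m)-[533,206,0])
E
```

```text
[[507.  191.1]
 [513.  218.9]
 [565.7 205.7]
 [559.7 177.9]] [536.4 198.4 217. ] [28.5 54.3 28.5 54.3] [  77.9  -14.1 -102.   165.9]
[[  7.   27.3 189. ]]
[[ 21.8  19.6 189. ]]
[[-10.1  27.8 189. ]]
[[ 31.4   0.6 189. ]]
```

Emit:
arm_command([
  {"translation":[-1.5,1.7,1],"twist":0,"gripper":1},
  {"translation":[-3,3.4,2],"twist":0,"gripper":1},
  {"translation":[-4.6,5.3,4],"twist":0,"gripper":1},
  {"translation":[-4.6,5.3,5.5],"twist":0,"gripper":1},
  {"translation":[-4.6,5.3,6],"twist":0,"gripper":1},
])

```text
clock: 1.45
eef_pos: [535.5, 197.4, 227.5]
tcp_rot: [-3.141, 0.004, 1.334]
contact_force: [-1.0, -0.3, -0.9]
opening: 1.001
```

```bash
python3 - <<'E'
from h import *
go([536.3,198.5,193],np.radians(77))
E
```

```text
t 1.45 pos [535.5 197.4 227.5] rot [-3.141  0.004  1.334] F [-1.  -0.3 -0.9] op 1.001 q6 -0.98
-> translation cm [0.14 0.05 3.45] twist -0.01004707969518992
```

Emit:
arm_command([
  {"translation":[0.15,0.05,1],"twist":-0.01,"gripper":0.8},
  {"translation":[0.15,0.05,2],"twist":-0.01,"gripper":0.6},
  {"translation":[0.15,0.05,3],"twist":-0.01,"gripper":0.55},
  {"translation":[0.15,0.05,3.4],"twist":-0.01,"gripper":0.5},
  {"translation":[0.15,0.05,3.4],"twist":-0.01,"gripper":0.45},
], squeeze=25)

```text
clock: 1.87
eef_pos: [535.5, 198.9, 192.4]
tcp_rot: [-3.14, 0.005, 1.345]
contact_force: [-0.7, -1.1, -0.0]
opening: 0.451
```

Emit:
arm_command([
  {"translation":[0,0,0],"twist":0,"gripper":0.4},
  {"translation":[0,0,0],"twist":0,"gripper":0.34},
  {"translation":[0,0,0],"twist":0,"gripper":0.28},
  {"translation":[0,0,0],"twist":0,"gripper":0.2},
  {"translation":[0,0,0],"twist":0,"gripper":0.2},
])

```text
clock: 2.28
eef_pos: [535.7, 198.9, 192.9]
tcp_rot: [-3.14, 0.005, 1.345]
contact_force: [-0.2, 0.5, -1.0]
opening: 0.347
```

```bash
python3 - <<'E'
from h import *
from rig import grab_frame
import cv2
a=grab_frame("side");b=grab_frame("scene")
A=cv2.resize(a[170:340,230:400],(400,400));B=cv2.resize(b[100:240,200:340],(400,400))
cv2.imwrite("pics/e.png",np.hstack([A,B]))
go([536.3,198.5,280],np.radians(77))
E
```

```text
t 2.38 pos [535.6 198.9 192.7] rot [-3.14   0.005  1.345] F [-0.3  0.3  1.3] op 0.347 q6 -0.99
-> translation cm [-0.06  0.06 -8.73] twist 0.0006825661386835602
```

View pics/e.png

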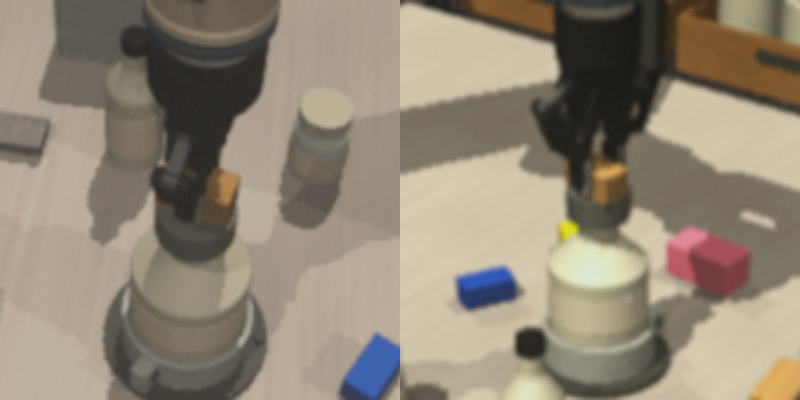

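Emit:
arm_command([
  {"translation":[0,0,-1.5],"twist":0,"gripper":0.2},
  {"translation":[0,0,-4],"twist":0,"gripper":0.2},
  {"translation":[0,0,-6.5],"twist":0,"gripper":0.2},
  {"translation":[-1,0.5,-8.5],"twist":0,"gripper":0.2},
  {"translation":[-3,1,-8.5],"twist":0,"gripper":0.2},
])

```text
clock: 2.8
eef_pos: [541.3, 169.5, 282.4]
tcp_rot: [3.137, 0.0, 1.346]
contact_force: [1.0, 0.4, -0.2]
opening: 0.346
```

```bash
python3 - <<'E'
from h import *
go([618,-185,275],np.radians(77))
E
```

```text
t 2.8 pos [541.3 169.5 282.4] rot [3.137 0.    1.346] F [ 1.   0.4 -0.2] op 0.346 q6 -1.04
-> translation cm [-32.85  15.37   0.82] twist 0.0023007420706511184
```

Emit:
arm_command([
  {"translation":[-3.5,1.6,0],"twist":0,"gripper":0.2},
  {"translation":[-7,3.2,0],"twist":0,"gripper":0.2},
  {"translation":[-10.5,4.9,0],"twist":0,"gripper":0.2},
  {"translation":[-14,6.5,0.5],"twist":0,"gripper":0.2},
  {"translation":[-17.5,8.2,0.5],"twist":0,"gripper":0.2},
])

```text
clock: 3.22
eef_pos: [582.0, -21.2, 277.5]
tcp_rot: [3.138, 0.0, 1.346]
contact_force: [0.9, 0.4, -0.6]
opening: 0.342
```

```bash
python3 - <<'E'
from h import *
go([618,-185,275],np.radians(77))
E
```

```text
t 3.22 pos [582.  -21.2 277.5] rot [3.138 0.    1.346] F [ 0.9  0.4 -0.6] op 0.342 q6 -1.38
-> translation cm [-15.17   7.15   0.29] twist 0.0025314485593919134
```

Emit:
arm_command([
  {"translation":[-3.5,1.6,0],"twist":0,"gripper":0.2},
  {"translation":[-7,3.3,0],"twist":0,"gripper":0.2},
  {"translation":[-10.5,5,0.2],"twist":0,"gripper":0.2},
  {"translation":[-13.5,6.4,0.3],"twist":0,"gripper":0.2},
  {"translation":[-15.2,7.1,2.5],"twist":0,"gripper":0.2},
])

```text
clock: 3.63
eef_pos: [620.1, -189.7, 256.5]
tcp_rot: [3.13, 0.002, 1.344]
contact_force: [-0.9, -0.1, 0.5]
opening: 0.342
```

```bash
python3 - <<'E'
from h import *
from rig import grab_frame
import cv2
a=grab_frame("side");b=grab_frame("scene")
A=cv2.resize(a[40:210,210:380],(400,400));B=cv2.resize(b[200:360,120:280],(400,400))
cv2.imwrite("pics/f.png",np.hstack([A,B]))
go([618,-185,55],np.radians(77))
E
```

```text
t 3.73 pos [ 616.2 -188.1  249.8] rot [3.141e+00 1.000e-03 1.343e+00] F [-1.1  0.2 -0.8] op 0.346 q6 -1.64
-> translation cm [ 0.36  0.1  19.48] twist -0.0007365711991298429
```

View pics/f.png

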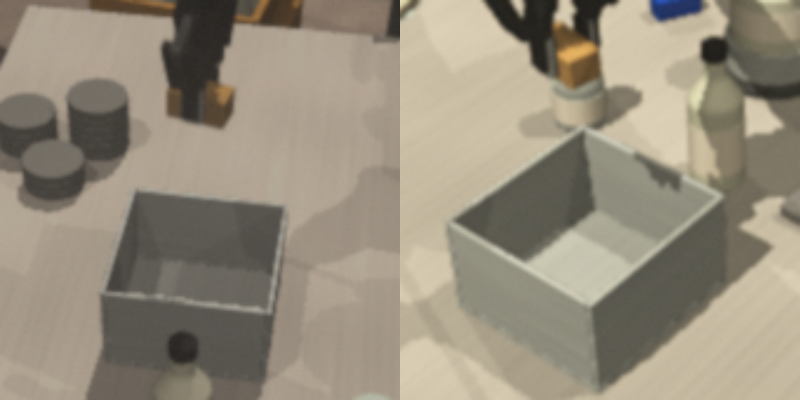

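The offcut is held between the fingers, above the bin in both views (side crop 205,100; scene crop 578,55). Lowering it in.

Emit:
arm_command([
  {"translation":[0.4,0.1,4],"twist":0,"gripper":0.2},
  {"translation":[0.4,0.1,8],"twist":0,"gripper":0.2},
  {"translation":[0.4,0.1,12],"twist":0,"gripper":0.2},
  {"translation":[0.4,0.1,15],"twist":0,"gripper":0.2},
  {"translation":[0.4,0.1,17],"twist":0,"gripper":0.2},
])

```text
clock: 4.15
eef_pos: [616.3, -183.2, 76.7]
tcp_rot: [-3.138, 0.0, 1.344]
contact_force: [-1.2, 0.8, -0.7]
opening: 0.348
```

Emit:
arm_command([
  {"translation":[0,0,1],"twist":0,"gripper":0.2},
  {"translation":[0,0,2],"twist":0,"gripper":0.2},
  {"translation":[0,0,2.8],"twist":0,"gripper":0.2},
  {"translation":[0,0,2.8],"twist":0,"gripper":0.4},
  {"translation":[0,0,2.8],"twist":0,"gripper":0.6},
])

```text
clock: 4.57
eef_pos: [616.9, -183.2, 49.5]
tcp_rot: [-3.139, 0.0, 1.344]
contact_force: [0.5, -0.3, 0.3]
opening: 0.524
```

Emit:
arm_command([
  {"translation":[0,0,0],"twist":0,"gripper":0.7},
  {"translation":[0,0,-2],"twist":0,"gripper":0.7},
  {"translation":[0,0,-5],"twist":0,"gripper":0.7},
  {"translation":[0,0,-9],"twist":0,"gripper":0.7},
  {"translation":[0,0,-13],"twist":0,"gripper":0.7},
])

```text
clock: 4.98
eef_pos: [617.0, -183.2, 181.8]
tcp_rot: [-3.139, 0.0, 1.344]
contact_force: [1.0, -0.3, -0.1]
opening: 0.698
```

Emit:
arm_command([
  {"translation":[0,0,-4],"twist":0,"gripper":1},
  {"translation":[0,0,-7],"twist":0,"gripper":1},
  {"translation":[0,0,-9.5],"twist":0,"gripper":1},
  {"translation":[0,0,-9.5],"twist":0,"gripper":1},
  {"translation":[0,0,-9.5],"twist":0,"gripper":1},
])

```text
clock: 5.4
eef_pos: [618.3, -183.5, 279.9]
tcp_rot: [3.139, 0.001, 1.344]
contact_force: [-0.4, -1.1, -0.8]
opening: 0.999
```

```bash
python3 - <<'E'
from h import *
from rig import grab_frame
import cv2
a=grab_frame("side");b=grab_frame("scene")
A=cv2.resize(a[40:210,210:380],(400,400));B=cv2.resize(b[200:360,120:280],(400,400))
cv2.imwrite("pics/g.png",np.hstack([A,B]))
# cap now bare
cv2.imwrite("pics/g2.png",np.hstack([cv2.resize(a[230:310,270:350],(400,400),interpolation=2),cv2.resize(b[150:230,230:310],(400,400),interpolation=2)]))
go([533,205.5,270],np.radians(20))
E
```

```text
t 5.5 pos [ 616.8 -183.1  276.6] rot [-3.139  0.     1.344] F [ 0.2 -0.3 -1.3] op 1.002 q6 -1.63
-> translation cm [ 35.97 -16.92   0.69] twist 0.9944912205529048
```

View pics/g.png

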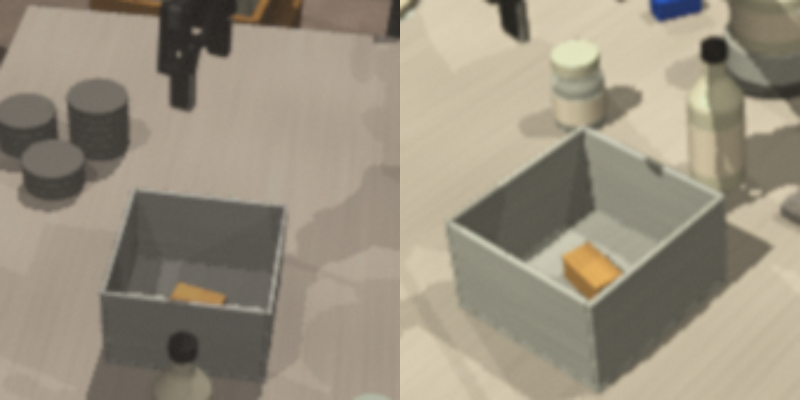

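View pics/g2.png

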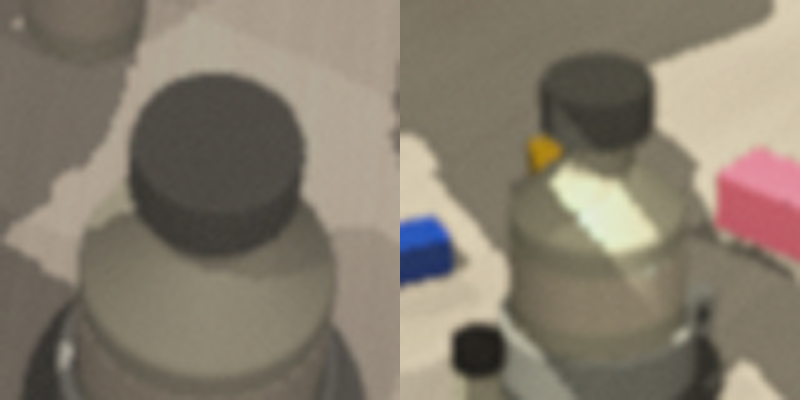

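```bash
python3 - <<'E'
from h import *
print(bp("side",np.array([216.5,144])/5+[270,230]-.4,189),bp("scene",np.array([197,82])/5+[230,150]-.4,189))
E
```

```text
[[533.40922266 205.99237052 189.        ]] [[536.03307223 201.79171394 189.        ]]
```

Offcut is lying in the bin (scene crop 592,268; side crop 197,295) and the cap is bare. Now back to the cap.

Emit:
arm_command([
  {"translation":[3.3,-1.5,0],"twist":0.08,"gripper":1},
  {"translation":[6.6,-3.1,0],"twist":0.16,"gripper":1},
  {"translation":[10,-4.7,0],"twist":0.24,"gripper":1},
  {"translation":[13.4,-6.3,0],"twist":0.32,"gripper":1},
  {"translation":[17,-8,0],"twist":0.4,"gripper":1},
])

```text
clock: 5.92
eef_pos: [575.7, 1.8, 275.1]
tcp_rot: [-3.137, 0.003, 0.939]
contact_force: [0.6, 0.8, -0.3]
opening: 1.002
```

```bash
python3 - <<'E'
from h import *
go([533.5,205,270],np.radians(20))
E
```

```text
t 5.92 pos [575.7   1.8 275.1] rot [-3.137e+00  3.000e-03  9.390e-01] F [ 0.6  0.8 -0.3] op 1.002 q6 -0.94
-> translation cm [ 13.91 -15.41   0.53] twist 0.5897250365123128
```

Emit:
arm_command([
  {"translation":[2.5,-2.8,0],"twist":0.12,"gripper":1},
  {"translation":[5,-5.6,0],"twist":0.24,"gripper":1},
  {"translation":[7.5,-8.4,0],"twist":0.36,"gripper":1},
  {"translation":[10,-11.2,0],"twist":0.47,"gripper":1},
  {"translation":[12,-13.4,0],"twist":0.58,"gripper":1},
])

```text
clock: 6.33
eef_pos: [536.8, 179.8, 273.8]
tcp_rot: [-3.139, 0.007, 0.353]
contact_force: [0.6, 0.4, -1.4]
opening: 1.004
```

Emit:
arm_command([
  {"translation":[0,0,0],"twist":0,"gripper":1},
  {"translation":[0,0,0],"twist":0,"gripper":1},
  {"translation":[0,0,0],"twist":0,"gripper":1},
  {"translation":[0,0,0],"twist":0,"gripper":1},
  {"translation":[0,0,0],"twist":0,"gripper":1},
])

```text
clock: 6.75
eef_pos: [536.9, 178.6, 273.4]
tcp_rot: [-3.139, 0.008, 0.353]
contact_force: [0.3, -0.5, -0.8]
opening: 1.0
```

```bash
python3 - <<'E'
from h import *
from rig import grab_frame
import cv2
m=camera_model("wrist"); im=grab_frame("wrist"); cv2.imwrite("pics/h.png",im)
np.save("h_m.npy",m,allow_pickle=True)
print(pj(0,[[533.5,205,189]],m))
go([533.5,205,270],np.radians(20))
E
```

```text
[[290.64474724 184.8177672 ]]
t 6.8 pos [537.  178.7 273.5] rot [-3.139  0.008  0.353] F [-0.4 -0.2  0. ] op 0.996 q6 -0.04
-> translation cm [ 0.58 -2.59  0.35] twist 0.003591870870801872
```

View pics/h.png

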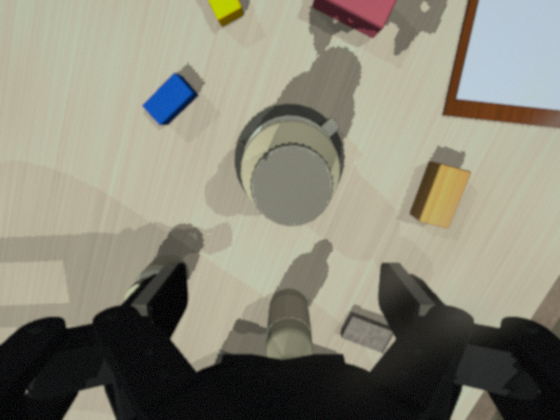

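Cap top circle centre reads (291.5,184.5) against the predicted (290.6,184.8), so the cap is at about (534,205).

Emit:
arm_command([
  {"translation":[0.3,-1.3,1],"twist":0,"gripper":1},
  {"translation":[0.6,-2.6,3],"twist":0,"gripper":1},
  {"translation":[0.6,-2.6,5],"twist":0,"gripper":1},
  {"translation":[0.6,-2.6,6.5],"twist":0,"gripper":1},
  {"translation":[0.6,-2.6,7],"twist":0,"gripper":1},
])

```text
clock: 7.22
eef_pos: [531.6, 204.9, 200.6]
tcp_rot: [-3.139, 0.012, 0.353]
contact_force: [-0.7, 0.2, 0.5]
opening: 0.997
```

```bash
python3 - <<'E'
from h import *
go([534,205,149],np.radians(20))
E
```

```text
t 7.22 pos [531.6 204.9 200.6] rot [-3.139  0.012  0.353] F [-0.7  0.2  0.5] op 0.997 q6 0.01
-> translation cm [0.29 0.08 5.15] twist 0.0034544759586697116
```

Emit:
arm_command([
  {"translation":[0.3,0.1,1.5],"twist":0,"gripper":1},
  {"translation":[0.3,0.1,3],"twist":0,"gripper":1},
  {"translation":[0.3,0.1,4.2],"twist":0,"gripper":1},
  {"translation":[0.3,0.1,5.1],"twist":0,"gripper":1},
  {"translation":[0.3,0.1,5.1],"twist":0,"gripper":1},
])

```text
clock: 7.63
eef_pos: [533.2, 204.5, 147.9]
tcp_rot: [-3.139, 0.014, 0.352]
contact_force: [-0.1, 0.2, 0.1]
opening: 1.0
```

```bash
python3 - <<'E'
from h import *
from rig import grab_frame
import cv2
m=camera_model("wrist");im=grab_frame("wrist");cv2.imwrite("pics/i.png",im)
print(pj(0,[[534,205,189]],m))
go([534,205,149],np.radians(20))
E
```

```text
[[281.07302181 315.11535228]]
t 7.68 pos [533.8 204.7 148.9] rot [-3.139  0.013  0.352] F [ 0.4 -0.1  0. ] op 1.0 q6 0.01
-> translation cm [ 0.03 -0.02 -0.01] twist 0.003309079504039414
```

View pics/i.png

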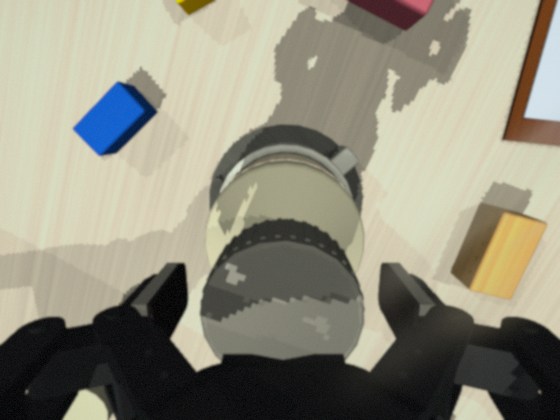

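Cap is centred between the fingers (x 201..362; fingertips at 186 and 380). Gripping.

Emit:
arm_command([
  {"translation":[0,0,0],"twist":0,"gripper":0.9},
  {"translation":[0,0,0],"twist":0,"gripper":0.8},
  {"translation":[0,0,0],"twist":0,"gripper":0.72},
  {"translation":[0,0,0],"twist":0,"gripper":0.65},
  {"translation":[0,0,0],"twist":0,"gripper":0.6},
], squeeze=70)

```text
clock: 8.1
eef_pos: [533.7, 204.6, 149.6]
tcp_rot: [-3.139, 0.013, 0.352]
contact_force: [-2.8, -2.7, 5.1]
opening: 0.673
```

Emit:
arm_command([
  {"translation":[0,0,0],"twist":0,"gripper":0.5},
  {"translation":[0,0,0],"twist":0,"gripper":0.5},
  {"translation":[0,0,0],"twist":0,"gripper":0.5},
  {"translation":[0,0,0],"twist":0,"gripper":0.5},
  {"translation":[0,0,0],"twist":0,"gripper":0.5},
])

```text
clock: 8.52
eef_pos: [533.7, 204.6, 150.0]
tcp_rot: [-3.139, 0.013, 0.352]
contact_force: [-2.7, -1.2, 7.0]
opening: 0.68
```

```bash
python3 - <<'E'
from h import *
from rig import grab_frame
import cv2
m=camera_model("wrist");a=grab_frame("side");b=grab_frame("scene")
A=cv2.resize(a[190:330,240:380],(400,400));B=cv2.resize(b[110:240,205:335],(400,400))
cv2.imwrite("pics/j.png",np.hstack([A,B]))
s=sense();print(s["wrist_torque"])
go([534,205,149],np.radians(20))
E
```

```text
[-0.27778496  0.55747677  0.03800988]
t 8.62 pos [533.7 204.6 150. ] rot [-3.139  0.013  0.352] F [-3.1 -1.5  6.2] op 0.674 q6 0.01
-> translation cm [ 0.04 -0.03  0.1 ] twist 0.0033951874223444034
```

View pics/j.png

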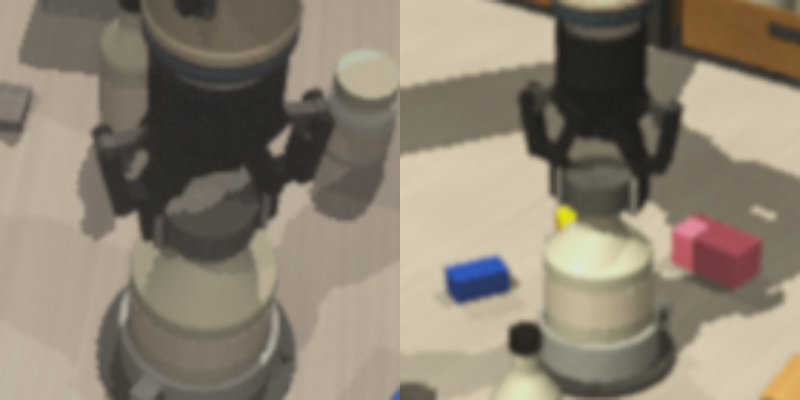

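Emit:
arm_command([
  {"translation":[0,0,0.2],"twist":0,"gripper":0.5},
  {"translation":[0,0,0.35],"twist":0,"gripper":0.5},
  {"translation":[0,0,0.5],"twist":0,"gripper":0.5},
  {"translation":[0,0,0.6],"twist":0,"gripper":0.5},
  {"translation":[0,0,0.6],"twist":0,"gripper":0.5},
])

```text
clock: 9.03
eef_pos: [533.7, 204.6, 144.5]
tcp_rot: [-3.139, 0.013, 0.353]
contact_force: [-3.6, -1.8, 6.8]
opening: 0.677
```

```bash
python3 - <<'E'
from h import *
from rig import grab_frame
grab_frame("wrist")
go([534,205,145],np.radians(20));grab_frame("wrist");go([534,205,145],np.radians(20))
E
```

```text
t 9.08 pos [533.7 204.6 144.5] rot [-3.139  0.013  0.353] F [-3.8 -2.3  6.9] op 0.678 q6 0.01
-> translation cm [ 0.04 -0.03 -0.05] twist 0.0034716662121943576
t 9.13 pos [533.8 204.6 144.6] rot [-3.139  0.012  0.353] F [-3.7 -1.9  8. ] op 0.673 q6 0.01
-> translation cm [ 0.04 -0.03 -0.05] twist 0.003447520276555427
```

Emit:
arm_command([
  {"translation":[0,0,0.05],"twist":-0.08,"gripper":0.5},
  {"translation":[0,0,0.05],"twist":-0.16,"gripper":0.5},
  {"translation":[0,0,0.05],"twist":-0.24,"gripper":0.5},
  {"translation":[0,0,0.05],"twist":-0.32,"gripper":0.5},
  {"translation":[0,0,0.05],"twist":-0.4,"gripper":0.5},
])

```text
clock: 9.55
eef_pos: [534.7, 205.2, 145.0]
tcp_rot: [-3.135, 0.008, 0.756]
contact_force: [-0.5, 1.1, 8.8]
opening: 0.672
```

```bash
python3 - <<'E'
from h import *
from rig import grab_frame
import cv2
a=grab_frame("side");b=grab_frame("wrist");cv2.imwrite("pics/k.png",np.hstack([cv2.resize(a[190:330,240:380],(400,400)),cv2.resize(b[120:400,140:420],(400,400))]))
print(sense()["wrist_torque"])
go([534,205,145],np.radians(85))
E
```

```text
[-0.09818885  0.16835356  0.00489647]
t 9.65 pos [534.8 205.1 145. ] rot [-3.135  0.008  0.756] F [-2.  -0.4  8.7] op 0.673 q6 -0.4
-> translation cm [-0.07 -0.04 -0.  ] twist -0.7277579102410576
```

View pics/k.png

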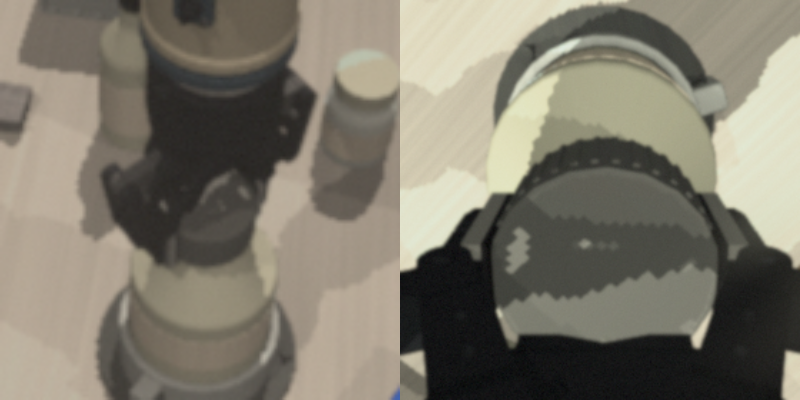

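Emit:
arm_command([
  {"translation":[-0.05,0,0.08],"twist":-0.08,"gripper":0.5},
  {"translation":[-0.05,0,0.08],"twist":-0.16,"gripper":0.5},
  {"translation":[-0.05,0,0.08],"twist":-0.24,"gripper":0.5},
  {"translation":[-0.05,0,0.08],"twist":-0.32,"gripper":0.5},
  {"translation":[-0.05,0,0.08],"twist":-0.4,"gripper":0.5},
])

```text
clock: 10.07
eef_pos: [534.9, 205.3, 145.0]
tcp_rot: [-3.133, 0.004, 1.159]
contact_force: [-3.4, 0.4, 9.0]
opening: 0.672
```

```bash
python3 - <<'E'
from h import *
print(sense()["wrist_torque"])
go([534,205,145],.353+1.134)
E
```

```text
[-0.04174022  0.57865619 -0.07533494]
t 10.07 pos [534.9 205.3 145. ] rot [-3.133  0.004  1.159] F [-3.4  0.4  9. ] op 0.672 q6 -0.8
-> translation cm [-0.06 -0.07  0.  ] twist -0.32754290265010333
```

Emit:
arm_command([
  {"translation":[-0.03,-0.03,0.08],"twist":-0.08,"gripper":0.5},
  {"translation":[-0.03,-0.03,0.08],"twist":-0.16,"gripper":0.5},
  {"translation":[-0.03,-0.03,0.08],"twist":-0.24,"gripper":0.5},
  {"translation":[-0.03,-0.03,0.08],"twist":-0.33,"gripper":0.5},
  {"translation":[-0.03,-0.03,0.08],"twist":-0.33,"gripper":0.5},
])

```text
clock: 10.48
eef_pos: [534.7, 205.4, 144.9]
tcp_rot: [-3.133, 0.0, 1.495]
contact_force: [-3.3, -0.0, 7.9]
opening: 0.671
```

```bash
python3 - <<'E'
from h import *
print(sense()["wrist_torque"])
go([534,205,145],.353+1.134)
E
```

```text
[-0.2438369   0.44797919  0.08973545]
t 10.48 pos [534.7 205.4 144.9] rot [-3.133  0.     1.495] F [-3.3 -0.   7.9] op 0.671 q6 -1.14
-> translation cm [-0.04 -0.07 -0.01] twist 0.00793488435134937
```

Emit:
arm_command([
  {"translation":[0,0,-0.1],"twist":0,"gripper":0.5},
  {"translation":[0,0,-0.25],"twist":0,"gripper":0.5},
  {"translation":[0,0,-0.4],"twist":0,"gripper":0.5},
  {"translation":[0,0,-0.6],"twist":0,"gripper":0.5},
  {"translation":[0,0,-0.8],"twist":0,"gripper":0.5},
])

```text
clock: 10.9
eef_pos: [534.7, 205.4, 152.9]
tcp_rot: [-3.133, 0.0, 1.495]
contact_force: [-2.3, -0.5, 1.5]
opening: 0.673
```

```bash
python3 - <<'E'
from h import *
go([534,205,149],.353+1.134)
E
```

```text
t 10.9 pos [534.7 205.4 152.9] rot [-3.133  0.     1.495] F [-2.3 -0.5  1.5] op 0.673 q6 -1.14
-> translation cm [-0.04 -0.06  0.39] twist 0.0078026262338273256
```

Emit:
arm_command([
  {"translation":[0,0,-0.3],"twist":0,"gripper":0.5},
  {"translation":[0,0,-0.7],"twist":0,"gripper":0.5},
  {"translation":[0,0,-1.1],"twist":0,"gripper":0.5},
  {"translation":[0,0,-1.6],"twist":0,"gripper":0.5},
  {"translation":[0,0,-2.1],"twist":0,"gripper":0.5},
])

```text
clock: 11.32
eef_pos: [535.1, 205.5, 174.5]
tcp_rot: [-3.133, 0.0, 1.495]
contact_force: [0.1, 0.3, -0.1]
opening: 0.676
```

Emit:
arm_command([
  {"translation":[0,0,-0.8],"twist":0,"gripper":0.5},
  {"translation":[0,0,-1.6],"twist":0,"gripper":0.5},
  {"translation":[0,0,-2.4],"twist":0,"gripper":0.5},
  {"translation":[0,0,-3.2],"twist":0,"gripper":0.5},
  {"translation":[0,0,-4],"twist":0,"gripper":0.5},
])

```text
clock: 11.73
eef_pos: [535.5, 205.5, 215.5]
tcp_rot: [-3.134, -0.0, 1.495]
contact_force: [0.4, 0.5, 0.2]
opening: 0.674
```

```bash
python3 - <<'E'
from h import *
go([534,205,268],.353+1.134)
E
```

```text
t 11.73 pos [535.5 205.5 215.5] rot [-3.134 -0.     1.495] F [0.4 0.5 0.2] op 0.674 q6 -1.13
-> translation cm [-0.06 -0.19 -5.25] twist 0.007808133237979797
```

Emit:
arm_command([
  {"translation":[-0.03,-0.1,-1.3],"twist":0,"gripper":0.5},
  {"translation":[-0.03,-0.15,-2.6],"twist":0,"gripper":0.5},
  {"translation":[-0.03,-0.15,-3.9],"twist":0,"gripper":0.5},
  {"translation":[-0.03,-0.15,-5],"twist":0,"gripper":0.5},
  {"translation":[-0.03,-0.15,-5.25],"twist":0,"gripper":0.5},
])

```text
clock: 12.15
eef_pos: [535.3, 205.6, 270.5]
tcp_rot: [-3.137, -0.002, 1.495]
contact_force: [1.4, -0.9, 0.6]
opening: 0.673
```

Emit:
arm_command([
  {"translation":[0,0,0],"twist":0,"gripper":0.5},
  {"translation":[0,0,0],"twist":0,"gripper":0.5},
  {"translation":[0,0,0],"twist":0,"gripper":0.5},
  {"translation":[0,0,0],"twist":0,"gripper":0.5},
  {"translation":[0,0,0],"twist":0,"gripper":0.5},
])

```text
clock: 12.57
eef_pos: [535.0, 205.5, 269.8]
tcp_rot: [-3.136, -0.001, 1.495]
contact_force: [-0.8, -0.2, 0.4]
opening: 0.673
```

```bash
python3 - <<'E'
from h import *
from rig import grab_frame
import cv2
a=grab_frame("side");b=grab_frame("scene");w=grab_frame("wrist")
cv2.imwrite("pics/l.png",np.hstack([cv2.resize(a[130:330,220:420],(400,400),interpolation=2),cv2.resize(b[70:240,185:355],(400,400),interpolation=2)]))
cv2.imwrite("pics/l1.png",w);cv2.imwrite("pics/l2.png",a);cv2.imwrite("pics/l3.png",b)
go([534.3,205,268],.353+1.134)
print(pj("side",[[534,205,179],[534,205,279],[534,205,307]]),pj("scene",[[534,205,179],[534,205,279],[534,205,307]]))
E
```

```text
t 12.72 pos [535.2 205.6 270.1] rot [-3.136e+00 -1.000e-03  1.495e+00] F [-0.1 -0.8  0.4] op 0.677 q6 -1.13
-> translation cm [-0.06 -0.08  0.21] twist 0.007844428246476687
[[312.31874002 261.2624004 ]
 [315.59854995 224.41429535]
 [316.64216066 212.68950698]] [[269.09181051 168.69408017]
 [269.0658091  133.68897596]
 [269.05815364 123.38260665]]
```

View pics/l.png

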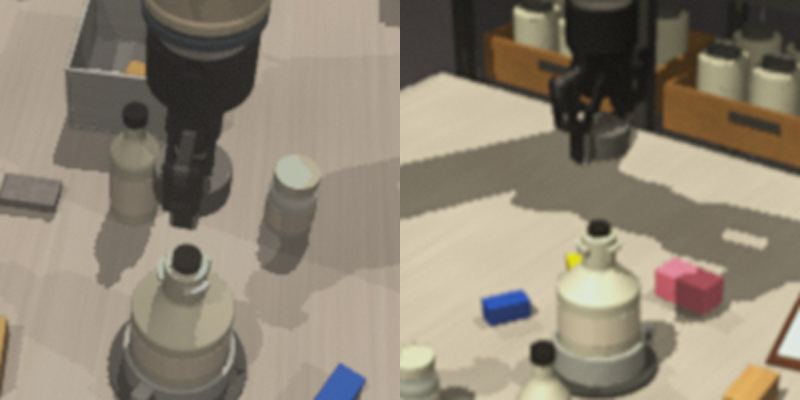

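View pics/l3.png

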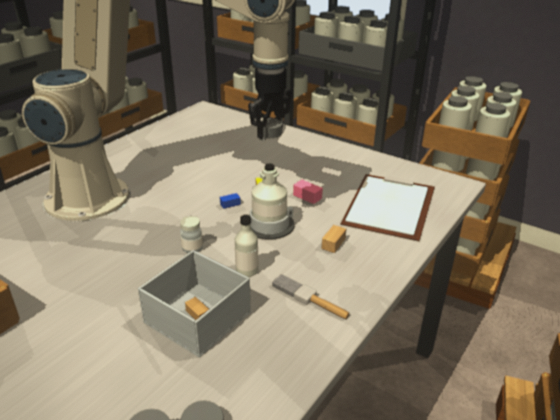

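View pics/l1.png

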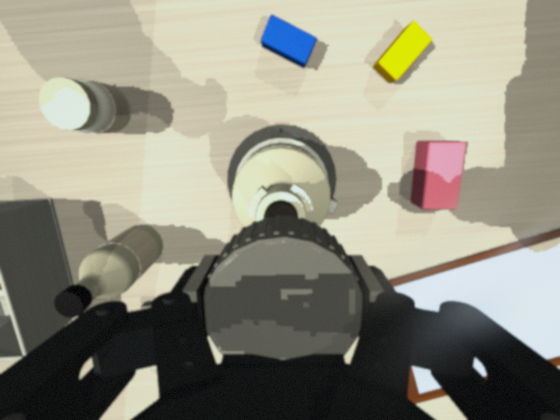

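```bash
python3 - <<'E'
from h import *
import cv2
m=camera_model("wrist");a=cv2.imread("pics/l2.png");b=cv2.imread("pics/l3.png");w=cv2.imread("pics/l1.png")
T=np.linspace(0,2*np.pi,61)
def draw(im,n,c,x0,y0,f,size,mm=None):
    I=cv2.resize(im[y0:y0+size,x0:x0+size],None,fx=f,fy=f,interpolation=2)
    for z in (281,309):
        P=np.c_[c[0]+30*np.cos(T),c[1]+30*np.sin(T),np.full(61,z)]
        q=((pj(n,P,mm)-[x0,y0]+.5)*f-.5)
        cv2.polylines(I,[q.round().astype(int)],True,(0,255,0) if z==309 else (0,0,255),1)
    return I
c=(535.2,205.6)
cv2.imwrite("pics/m.png",np.hstack([draw(a,"side",c,280,180,5,80),draw(b,"scene",c,235,90,5,80)]))
cv2.imwrite("pics/m2.png",draw(w,"wrist",c,160,180,2,240,m))
E
```

```text
(no output)
```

View pics/m.png

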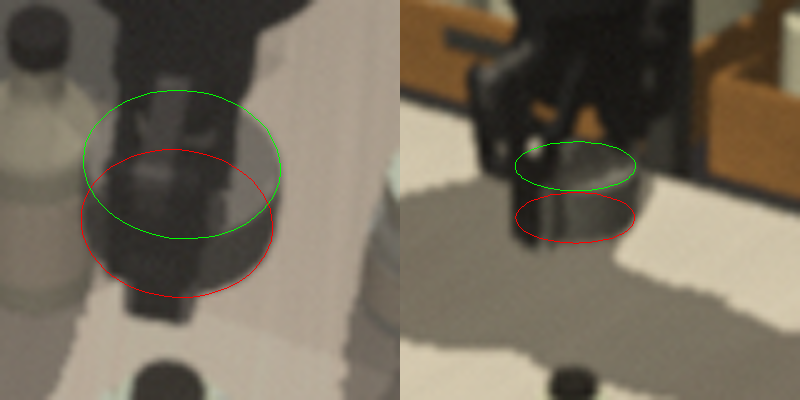

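View pics/m2.png

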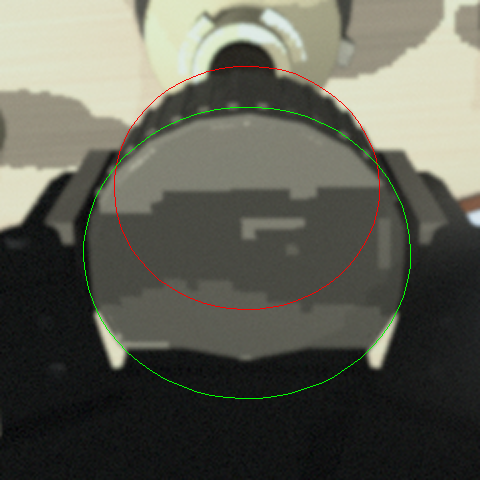

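```bash
python3 - <<'E'
from rig import job,sense
s=sense();print(s["clock"],s["qvel"].round(3));print(job.sign_off())
E
```

```text
12.7167 [ 0.    -0.004 -0.002 -0.002  0.     0.   ]
the job is handed in; nothing more can be done
None
```

The offcut is in the bin and the safety cap is off; I handed the job in at 12.7 s with the cap still gripped.

- **Offcut:** I chose the smaller wooden block on the cap, about 54 × 29 mm measured. The other bare-wood block, on the bench, measured about 73 × 39 mm. The final pictures show the offcut lying in the bin.
- **Cap:** I gripped it at 70 N and pressed it down about 5 mm, with 7–9 N pushing back. I turned it 65° counter-clockwise and eased it up, and it came away without any pull-back force.
- **End state:** The cap is level to within about 0.3° and still, with its lower edge about 10 cm above the mouth. The tool is about 1 mm off the bottle axis. The last pictures show the open neck with the plug out, and the jar, tall bottle and brush looked unmoved.
- **Checks that disagreed:**
  - The grip opening read about 57 mm on the 60 mm cap.
  - The wrist view suggests the cap sits a few millimetres lower than my overlay, so the clearance may be nearer 95 mm than 100 mm.

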